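# Shut the draught shield and tare the balance

### The job

The balance on the desk is to be zeroed with the empty beaker standing on its pan, and its draught shield is still open. Slide the glass cover on top of the shield fully shut by its black finger pull, and only then press the blue tare key gently down and let it come up again. Leave the other keys, the beaker and its pan and the things round the balance alone.

Things in the scene. Friction and masses are not known exactly. Their poses are not given: they have to be found in the camera images.
- balance: precision balance, light grey housing 270 x 200 x 36 mm high, fixed to the desk; origin on the desk under its centre. Its x points from its front (keys, sloping display; robot's side) to its back, y to its left, z up. Behind the display stands the clear draught shield, x = -37 to 131 mm, 175 mm wide, its top 119 mm above the desk. Pushing any part of it with more than 25 N is too rough
- cover (a joint): how far the sliding glass cover on top of the shield is open, in m: 0 is shut (front edge home against the bar at the shield's front), up to 0.075 slid towards the back of the balance (its +x). About 1.2 N of friction; it stays where it is left
- cover_pull (a point): middle of the top edge of the pull's upright back face; moves with the cover; at (0.020, 0, 0.133) in the balance's frame when shut. The black pull is 60 mm wide (balance y), stands 16.5 mm above the level glass (glass top 116.5 mm above the desk) and slopes down in front; behind it lies 105 mm of bare glass. A fingertip set down behind it draws the cover shut, towards balance -x
- tare_key_top (a point): centre of the top of the blue tare key, second from the right seen from the front; top 15 mm (front to back) x 20 mm, at rest 42.5 mm above the desk, 6.5 mm proud of the housing. Moves straight down. Display (rising to 58 mm above the desk) starts 24 mm behind it, the shield 75 mm behind it
- tare_key (a joint): how far the blue tare key is pressed down, in m: 0 at rest, 0.004 fully down, which takes about 4 N; it springs back. It registers from 0.0025 on
- mode_key (a joint): the same for the light grey key 42 mm to the left (balance +y) of the blue one; not to be pressed
- print_key (a joint): the same for the light grey key 42 mm to the right (balance -y) of the blue one; not to be pressed
- power_key (a joint): the same for the red key, 84 mm to the left of the blue one; not to be pressed
- pan: round steel weighing pan, 90 mm across, inside the shield, its top 50 mm above the desk and its centre 45 mm behind the balance's origin; fixed to the balance, whose origin and axes it shares; not to be touched
- beaker: empty clear glass beaker, 46 mm across and 45 mm tall, 40 g, standing loose on the pan; origin at the centre of its underside; not to be touched
- ethanol_bottle: white bottle with a red cap, 52 mm across and 124 mm tall, standing to the left of the balance; origin under its centre; leave alone
- timer: bench timer, 68 x 64 x 19 mm, lying to the left of the key strip; origin under its centre; leave alone
- conical_tube: tube with a pointed end and an orange cap, 117 mm long and 22 mm thick, lying to the right of the balance; origin under its middle; leave alone
- notebook: notebook, 210 x 148 x 12 mm, lying flat in front, further left; origin under its centre; leave alone
- pen: blue pen, 140 mm long, lying on that notebook; leave alone

How it is judged:
On the way, in this order (a step that is already met when the one before it is completed fails the run):
1. the glass cover is slid fully shut (value of joint cover below 0.004 m), for 0.2 s.
2. with the cover shut, the blue tare key is pressed down (value of joint tare_key above 0.0025 m and value of joint cover below 0.004 m), for 0.1 s.
At the end, for the whole second after the job is handed in: the cover is within 4 mm of shut, the tare key and the other keys have come back up (within 1 mm), the beaker stands upright at rest on the pan within 6 mm of where it stood, and bottle, timer, tube, notebook and pen are within 12 mm of where they were (value of joint cover below 0.004 m and value of joint each of tare_key, power_key, mode_key, print_key below 0.001 m and linear speed of beaker below 0.01 m/s and angle between beaker's own z axis and vertical below 0.1 rad and distance of beaker from where it was at the start of the episode below 0.006 m and distance of each of ethanol_bottle, timer, conical_tube, notebook, pen from where it was at the start of the episode below 0.012 m); the robot touches nothing.
It fails at once if the tare key is pressed (more than 1.5 mm) while the cover is more than 6 mm open (value of joint tare_key above 0.0015 m and value of joint cover above 0.006 m).
It fails at once if another key is pressed (more than 1.5 mm) (value of joint any of power_key, mode_key, print_key above 0.0015 m).
It fails at once if the balance is pushed with more than 25 N (contact force between any of the fingers, the arm and balance above 25 N).
It fails at once if the pan or the beaker is touched, or the beaker shifted by more than 6 mm or tipped (contact force between any of the fingers, the arm and pan above 0.3 N or contact force between any of the fingers, the arm and beaker above 0.3 N or distance of beaker from where it was at the start of the episode above 0.006 m or angle between beaker's own z axis and vertical above 0.15 rad).
It fails at once if a thing beside the balance is moved by more than 12 mm (distance of any of ethanol_bottle, timer, conical_tube, notebook, pen from where it was at the start of the episode above 0.012 m).
It also fails if it takes over 40 s, if anything falls off the work surface, if the arm or the gripper's body presses on something with over 40 N, if the wrist force passes 120 N, or if a joint passes its speed limit or range.

### The arm

A 7-joint arm with a two-finger parallel gripper is mounted at the origin on a cart in front of the work surface, level with it; the furniture and walls round the work are solid. World frame = base frame: x ahead of the robot, y to its left, z up, the work surface at z = 0. Lengths are in m, angles in rad, forces in N, time in s.
With the tool pointing down it reaches from about 0.4 to 0.85 m from the base axis. Payload 4.5 kg.
Tool frame: the origin (TCP) lies midway between the tips of the shut fingers; the grasp point (between the pads) lies 19 mm behind it; x points along the fingers, y is the direction in which the jaws open and shut, and the axes are right-handed (so a half turn about x gives the same grasp; the last joint's range is limited). The gripper opens to 88 mm and grips with 3 to 60 N. Pads are 18 mm wide; open, the fingers measure 123 mm over their backs; the gripper's body (75 mm by 187 mm) begins 45 mm behind the grasp point.
Start: joints at [1.19, 0.689, -0.195, 1.565, 0.157, 0.902, -0.215], TCP at [0.252, -0.572, 0.239] pointing down, gripper open.
Joint ranges: [-3.01, 3.01], [-0.46, 2.08], [-1.47, 1.51], [0.13, 2.56], [-1, 4.14], [0.04, 2.09], [-2.66, 2.66]. Speed limits (rad/s): [2.57, 2.57, 3.14, 3.14, 3.14, 3.14, 3.14].

### API

Orientations are given as a unit quaternion [x, y, z, w].
In Python, from plant import r gives the robot as it stands.
- The arm moves only by the tool arm_command, never from a script. Its argument "plan" is a list of rows, each a list of 5 numbers: the finger opening in m, from 0 to 0.0881, then the shift along the tool's x, y, z in m, then the turn about the tool's x in rad. In form: [[grip, dx, dy, dz, roll], ...]. A call has 1 to 12 rows; each row shifts and turns the commanded pose from where the row before left it, along the tool's axes as they then stand; what a row does not reach is not made up. A row lasts 1/8 s, in which the tool goes at most 62.5 mm and 10.7 degrees, less where a joint would pass 70% of its speed; a pose out of reach is approached as far as the arm can. A call is refused whole if a number of a shift passes 0.0625 or a number of a turn 0.188, either way. A call with a gripper value outside its range is refused whole. The fingers move at their own pace and stop on an object; "force" is the grip in N (left out, the last holds). Time passes only in rows, so rows that do not move let the fingers close. It gives the time, the measured TCP pose, the force and the opening at its end, in the units of the state.
- r.get_state(): the state, without advancing time (a new reading comes with each control period).
- r.snapshot(name): name is "scene" or "top"; returns (picture, depth): 420x560x3 uint8, red, green, blue; 420x560 float32, m along the optical axis (not along the pixel's ray), 0 where there is no reading.
- r.calibration(name): a dict with "fx", "fy", "cx", "cy" (pixels), "eye" and "orientation" of the camera in the world. Camera axes: x right, y down, z forward; pixel columns grow to the right and rows downward; lengths in m; the calibration is good to about 2 mm. A picture is of the moment at which its call begins. calibration takes no time and is no camera call.
- r.finish_job(): hands the job in, once; it reports no verdict.
The state is a dict: "clock": time; "q": joint angles; "qd": joint speeds; "joint_torque": joint torques, N m; "tool_pos": TCP position; "eef_rot": TCP orientation; "contact_force": force on the tool from outside, world axes, zero at the start; "moment": the same for the moment, N m; "opening": opening from 0.0 (shut) to 1.0 (fully open).
Only numpy, scipy, OpenCV 4.12 (cv2) and the standard library are available. Lean on these libraries where they do the work, as an engineer would, in place of code of your own. Each camera call takes 0.05 s, during which the arm holds its last target.

## Working session

There is one attempt and no reset: what is moved stays moved. The work goes in short steps, Python scripts to look and compute and a tool call to move; the robot and the scene stay as the last step left them, time stands still between calls to the robot, and variables do not carry over. Pictures are saved under pics/ and viewed, and the job is handed in when it is done.

Besides the shell and the picture viewer there is one more tool, called after ">>>" in YAML: its name, and indented under it one key for each argument. arm_command: Moves the arm, as the interface text tells. Its arguments: {"type":"object","properties":{"plan":{"type":"array","items":{"type":"array","items":{"type":"number"}}},"force":{"type":"number"}},"required":["plan"]}

```bash
mkdir -p pics; ls; python3 - <<'E'
from plant import r
import cv2,numpy as np
print(r.get_state())
for n in("scene","top"):
    im,d=r.snapshot(n); cv2.imwrite(f"pics/{n}0.png",im[:,:,::-1]); np.savez(f"{n}0.npz",im=im,d=d); print(n,r.calibration(n))
E
```

```text
pics
{'clock': 0.0, 'q': array([ 1.18977388,  0.69001757, -0.19452559,  1.56633745,  0.15731437,
        0.90251303, -0.21509507]), 'qd': array([-7.19451174e-04,  9.81068251e-04, -1.06173056e-03,  1.92594358e-03,
        3.70701206e-05, -3.76047580e-04, -9.32985330e-04]), 'joint_torque': array([-4.88060759e-04, -5.27565408e+01, -1.26726497e+00, -1.53424680e+01,
       -5.27138938e-02,  6.62477381e-03,  1.80947609e-04]), 'tool_pos': array([ 0.25159092, -0.57142721,  0.23789113]), 'eef_rot': array([-0.69175894, -0.14628824,  0.69212809, -0.14501044]), 'contact_force': array([-0.34973595, -0.28578454,  0.05503461]), 'moment': array([-0.02737391, -0.03152152, -0.0183181 ]), 'opening': 0.9988280436918302}
scene {'fx': 494.275261852616, 'fy': 494.275261852616, 'cx': 271.4990271116332, 'cy': 206.55774121123466, 'eye': array([-0.04691761,  0.59038912,  0.83876985]), 'orientation': array([-0.29910919,  0.85753591, -0.3920488 ,  0.14650457])}
top {'fx': 539.345155455294, 'fy': 539.345155455294, 'cx': 271.5979397190476, 'cy': 214.30267212854008, 'eye': array([ 0.41992069, -0.09730743,  1.23294361]), 'orientation': array([ 0.71154343, -0.70075931,  0.02745589, -0.04345704])}
```

View pics/scene0.png

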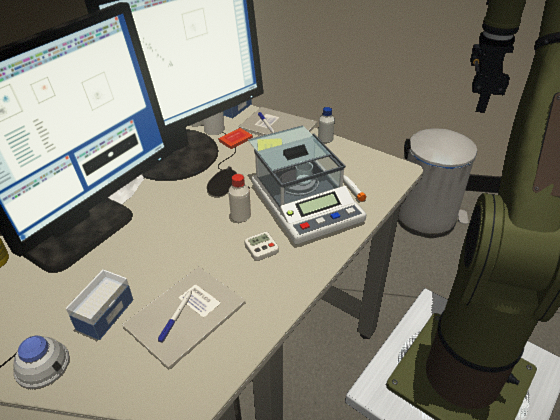

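View pics/top0.png

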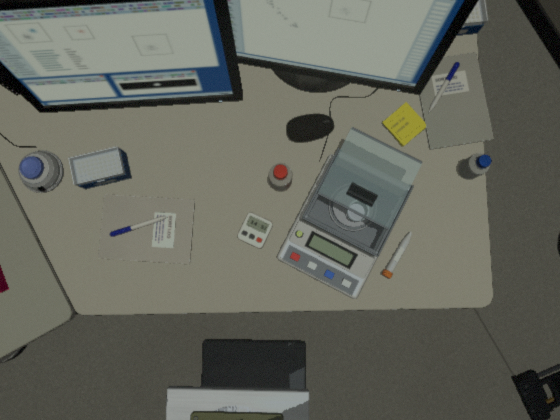

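The balance is turned about 25° in the top view. Its blue key is near (329,274), the black pull near (362,194), the tube at (397,255), and the gripper at lower right. Next I'll enlarge the crop and localise them.

```bash
cat > h.py <<'E'
import numpy as np,cv2
from scipy.spatial.transform import Rotation as R
from plant import r
def ray(n,u,v):
    c=r.calibration(n); d=np.array([(u-c['cx'])/c['fx'],(v-c['cy'])/c['fy'],1.])
    return np.array(c['eye']),R.from_quat(c['orientation']).apply(d)
def atz(n,u,v,z):
    e,d=ray(n,u,v); return e+d*(z-e[2])/d[2]
def proj(n,P):
    c=r.calibration(n); p=R.from_quat(c['orientation']).inv().apply(np.atleast_2d(P)-c['eye'])
    return np.c_[p[:,0]/p[:,2]*c['fx']+c['cx'],p[:,1]/p[:,2]*c['fy']+c['cy']]
def cen(n,im,lo,hi,box):
    h=cv2.cvtColor(im,cv2.COLOR_RGB2HSV); x0,y0,x1,y1=box
    m=cv2.inRange(h,lo,hi)[y0:y1,x0:x1]; k,l,s,c=cv2.connectedComponentsWithStats(m)
    i=1+np.argmax(s[1:,4]); return c[i]+[x0,y0],s[i]
E
python3 - <<'E'
from h import *
im=np.load("top0.npz")['im'];d=np.load("top0.npz")['d']
cv2.imwrite("pics/topc.png",cv2.resize(im[120:310,265:435,::-1],None,fx=3.1,fy=3.1,interpolation=cv2.INTER_CUBIC))
im2=np.load("scene0.npz")['im']
cv2.imwrite("pics/scenec.png",cv2.resize(im2[110:260,220:390,::-1],None,fx=4,fy=4,interpolation=cv2.INTER_CUBIC))
for n,i,bt,br in(("top",im,(315,262,342,286),(285,245,305,265)),("scene",im2,(326,206,345,225),(295,218,312,232))):
    b,s=cen(n,i,(100,100,60),(130,255,255),bt); print(n,'blue',b,s,atz(n,*b,.0415))
    h=i.copy()
    b,s=cen(n,cv2.cvtColor(i,cv2.COLOR_RGB2BGR),(100,100,60),(130,255,255),br); print(n,'red',b,s,atz(n,*b,.0415))
E
```

```text
top blue [328.71186441 273.91525424] [ 9  8 10  9 59] [ 0.41017267 -0.19664243  0.0415    ]
top red [294.60344828 256.29310345] [ 5  7 10  9 58] [ 0.44749319 -0.12149692  0.0415    ]
scene blue [335.18367347 215.04081633] [ 5  6 10  7 49] [ 0.40720197 -0.19724312  0.0415    ]
scene red [304.43396226 225.33962264] [ 5  4 10  8 53] [ 0.44437191 -0.12172341  0.0415    ]
```

View pics/topc.png

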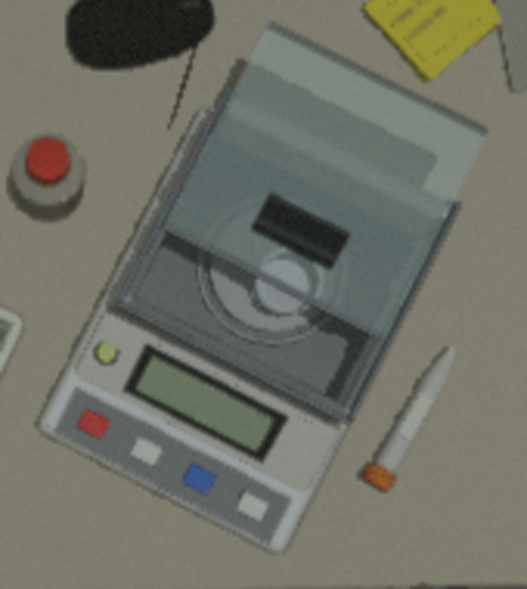

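View pics/scenec.png

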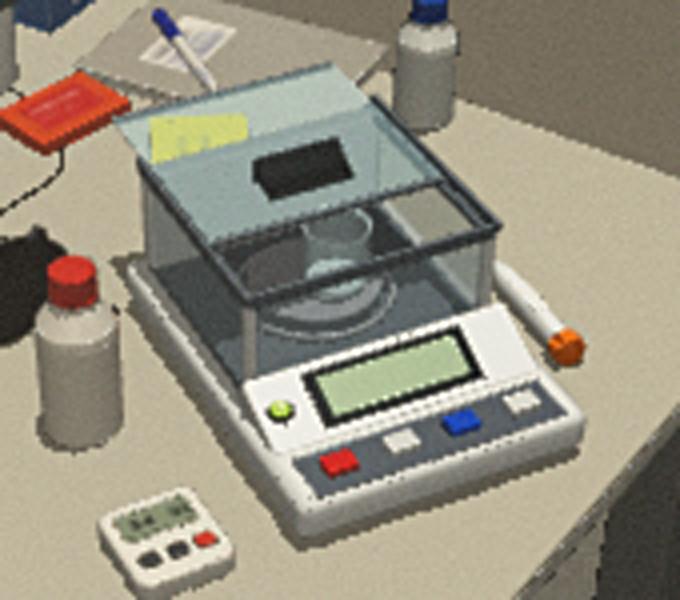

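Pull and keys are visible in both views. I'll build the balance frame from the keys, overlay the model and measure the cover's opening.

```bash
cat >> h.py <<'E'
blue=(np.array([.41017,-.19664])+[.40720,-.19724])/2; red=(np.array([.44749,-.1215])+[.44437,-.12172])/2
yv=red-blue; yv/=np.linalg.norm(yv); xv=np.array([yv[1],-yv[0]])
org=blue+.112*xv+.021*yv; yaw=np.arctan2(xv[1],xv[0])
def W(p): p=np.atleast_2d(p); return np.c_[org+p[:,:1]*xv+p[:,1:2]*yv,p[:,2]]
def B(P): P=np.atleast_2d(P); q=P[:,:2]-org; return np.c_[q@xv,q@yv,P[:,2]]
E
python3 - <<'E'
from h import *
print(org,np.degrees(yaw),xv)
for n in("top","scene"):
    im=np.load(n+"0.npz")['im']; d=np.load(n+"0.npz")['d']
    g=im.max(2); pj=proj(n,W([.085,0,.125]))[0].astype(int); x0,y0=pj-[25,20]
    m=(g<45).astype(np.uint8)[y0:y0+40,x0:x0+50]; k,l,s,c=cv2.connectedComponentsWithStats(m)
    print(n,pj,s[1:],c[1:])
    i=im[:,:,::-1].copy()
    for z,pts in((.119,[(-.037,-.0875),(.131,-.0875),(.131,.0875),(-.037,.0875)]),(.036,[(-.135,-.1),(.135,-.1),(.135,.1),(-.135,.1)]),(.133,[(.095,-.03),(.095,.03)])):
        cv2.polylines(i,[np.round(proj(n,W([(a,b,z) for a,b in pts]))*8).astype(np.int32)],True,(0,0,255),1,cv2.LINE_AA,3)
    bx=(265,120,435,310) if n=="top" else (220,110,390,260)
    cv2.imwrite(f"pics/ov_{n}.png",cv2.resize(i[bx[1]:bx[3],bx[0]:bx[2]],None,fx=3.1,fy=3.1,interpolation=cv2.INTER_CUBIC))
    for j in range(len(c)-1):
        print(B(atz(n,*(c[j+1]+[x0,y0]),.125)))
E
```

```text
[ 0.51839118 -0.22775484] -26.30892103580695 [ 0.89641743 -0.44321077]
top [365 185] [[  9  19  28  18 191]
 [  7  27  25  13  57]] [[22.30366492 27.67015707]
 [19.03508772 33.42105263]]
[[ 0.06758101 -0.0002854   0.125     ]]
[[0.05378084 0.00039647 0.125     ]]
scene [290 147] [[ 19  18  24  14 121]
 [ 22  22   1   2   2]] [[31.55371901 25.11570248]
 [22.         22.5       ]]
[[ 0.05971303 -0.00344486  0.125     ]]
[[0.08110056 0.01315562 0.125     ]]
```

View pics/ov_top.png

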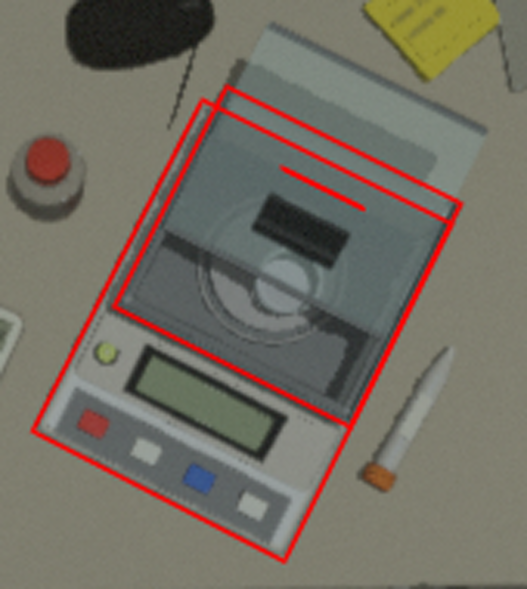

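View pics/ov_scene.png

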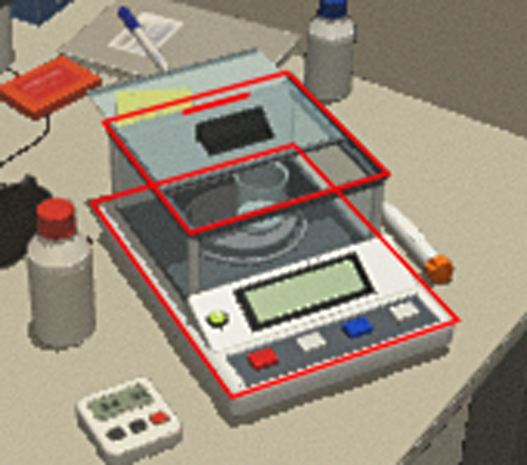

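```bash
python3 - <<'E'
from h import *
for u,v in((311,215),(272,194),(350,236)): print(B(atz("top",265+u/3.1,120+v/3.1,.133)))
for u,v in((195,131),(268,108)): print(B(atz("scene",220+u/3.1,110+v/3.1,.133)))
for t in ((.02),(.068),(.08),(.09)): print(t,W([t,0,.14]))
s=r.get_state(); print(R.from_quat(s['eef_rot']).as_matrix().round(3))
print(W([-.112,-.021,.06]))
E
```

```text
[[ 0.07500363 -0.00221097  0.133     ]]
[[0.07589248 0.0269568  0.133     ]]
[[ 0.07411794 -0.03127507  0.133     ]]
[[0.06390844 0.03312905 0.133     ]]
[[ 0.06750302 -0.03576614  0.133     ]]
0.02 [[ 0.53631953 -0.23661906  0.14      ]]
0.068 [[ 0.57934756 -0.25789317  0.14      ]]
0.08 [[ 0.59010457 -0.2632117   0.14      ]]
0.09 [[ 0.59906875 -0.26764381  0.14      ]]
[[-0.001  0.403 -0.915]
 [ 0.001 -0.915 -0.403]
 [-1.    -0.002  0.   ]]
[[ 0.408685 -0.19694   0.06    ]]
```

```bash
python3 - <<'E'
from h import *
# obstacles: points above z .15 within region of interest
for n in("top","scene"):
    d=np.load(n+"0.npz")['d']; c=r.calibration(n); v,u=np.mgrid[:420,:560]
    P=np.stack([(u-c['cx'])/c['fx']*d,(v-c['cy'])/c['fy']*d,d],-1)[d>0]
    P=R.from_quat(c['orientation']).apply(P)+c['eye']
    m=(P[:,2]>.15)&(P[:,0]>.3)&(P[:,0]<1.2)&(P[:,1]<.1)&(P[:,1]>-.7)
    Q=P[m]; print(n,len(Q))
    if len(Q):
        for y in np.arange(-.7,.1,.1):
            q=Q[(Q[:,1]>=y)&(Q[:,1]<y+.1)]
            if len(q): print(round(y,1),len(q),'xmin',q[:,0].min().round(3),'z at',q[np.argmin(q[:,0]),2].round(3))
E
```

```text
top 24419
-0.4 4117 xmin 0.768 z at 0.19
-0.3 5226 xmin 0.778 z at 0.187
-0.2 4432 xmin 0.796 z at 0.187
-0.1 4439 xmin 0.752 z at 0.184
-0.0 6205 xmin 0.744 z at 0.194
scene 20846
-0.7 88 xmin 0.3 z at 0.327
-0.4 2175 xmin 0.766 z at 0.199
-0.3 3720 xmin 0.773 z at 0.191
-0.2 4664 xmin 0.791 z at 0.189
-0.1 3137 xmin 0.75 z at 0.191
-0.0 7062 xmin 0.742 z at 0.189
```

>>> arm_command:
  plan:
    - [0,0,0,0,0.175]
    - [0,0,0,0,0.175]
    - [0,0,0,0,0.175]
    - [0,0,0,0,0.175]
    - [0,0,0,0,0.174]
    - [0,0,0,0,0]
    - [0,0,0,0,0]
  force: 20

```text
clock: 0.98
tool_pos: [0.2519, -0.5718, 0.2385]
eef_rot: [-0.689, 0.16, 0.689, 0.16]
contact_force: [-0.1, -0.3, -0.3]
opening: 0.231
```

```bash
cat >> h.py <<'E'
def delta(P):
    s=r.get_state(); M=R.from_quat(s['eef_rot'])
    print('opening',s['opening'],'z-axis yaw vs -xv',np.degrees(np.arctan2(*(M.as_matrix()[:2,2]@np.c_[-xv,yv])[::-1])),'q',s['q'].round(2),'B',B(s['tool_pos']).round(4), 'F',s['contact_force'].round(2))
    print('tool delta',M.inv().apply(np.ravel(P)-s['tool_pos']).round(4))
E
python3 -c "
from h import *
delta(W([.1,0,.2]))"
```

```text
opening 0.23064135549582482 z-axis yaw vs -xv -0.17199278409154475 q [ 1.05  0.69  0.06  1.57 -0.05  0.88 -0.9 ] B [[-0.0864 -0.4265  0.2385]] F [-0.14 -0.3  -0.26]
tool delta [ 0.0386 -0.4259 -0.1877]
```

>>> arm_command:
  plan:
    - [0,0,-0.02,-0.009,0]
    - [0,0,-0.038,-0.017,0]
    - [0,0,-0.038,-0.017,0]
    - [0,0,-0.038,-0.017,0]
    - [0,0,-0.038,-0.017,0]
    - [0,0,-0.038,-0.017,0]
    - [0,0,-0.038,-0.017,0]
    - [0,0,-0.038,-0.017,0]
    - [0,0,-0.038,-0.017,0]
    - [0,0,-0.038,-0.017,0]
    - [0,0,-0.038,-0.017,0]
    - [0,0,-0.025,-0.01,0]

```text
clock: 2.48
tool_pos: [0.6118, -0.2708, 0.2385]
eef_rot: [0.689, -0.159, -0.689, -0.16]
contact_force: [-0.4, 0.3, -0.8]
opening: 0.002
```

>>> arm_command:
  plan:
    - [0,0,0,0,0]
    - [0,0,0,0,0]

```text
clock: 2.72
tool_pos: [0.6081, -0.2766, 0.2387]
eef_rot: [-0.688, 0.162, 0.689, 0.161]
contact_force: [-0.1, 0.2, -0.1]
opening: 0.005
```

```bash
python3 -c "
from h import *
delta(W([.1,0,.16]))
for n in('top','scene'):
    im,d=r.snapshot(n); np.savez(n+'1.npz',im=im,d=d)
    bx=(265,100,435,290) if n=='top' else (220,70,420,240)
    cv2.imwrite(f'pics/{n}1.png',cv2.resize(im[bx[1]:bx[3],bx[0]:bx[2],::-1],None,fx=3,fy=3,interpolation=cv2.INTER_CUBIC))
"
```

```text
opening 0.004998962911395573 z-axis yaw vs -xv 0.11474454667646979 q [ 0.3   0.75  0.12  1.43 -0.1   0.97 -1.59] B [[ 0.102  -0.004   0.2387]] F [-0.11  0.2  -0.08]
tool delta [ 0.0787 -0.0042  0.002 ]
```

View pics/scene1.png

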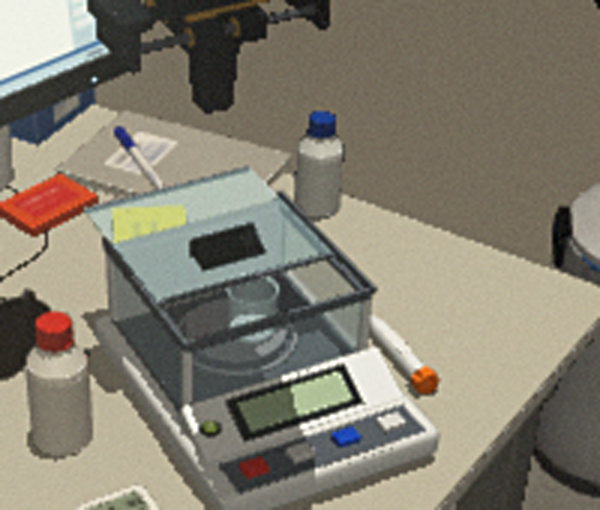

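View pics/top1.png

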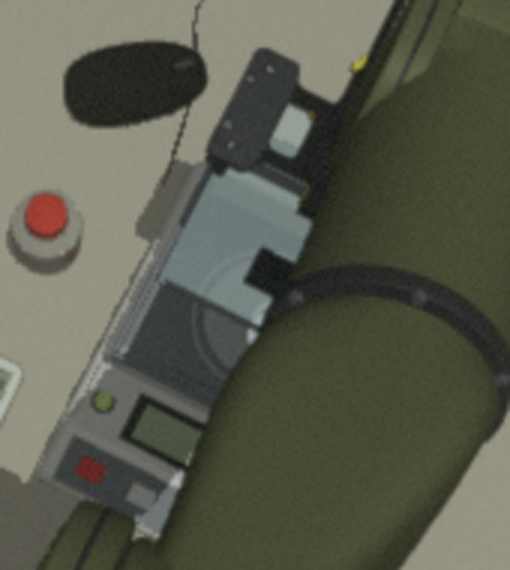

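The scene view shows the shut fingers, tip near (215,105) in the crop, above the cover and behind the black pull at (227,245). In the top view the arm hides the pull. I'll lower to z 0.16 and check again.

>>> arm_command:
  plan:
    - [0,0.02,-0.002,0.001,0]
    - [0,0.025,-0.002,0.001,0]
    - [0,0.025,0,0,0]
    - [0,0.009,0,0,0]
    - [0,0,0,0,0]

```text
clock: 3.45
tool_pos: [0.609, -0.2712, 0.1597]
eef_rot: [-0.688, 0.162, 0.689, 0.161]
contact_force: [-0.3, -0.3, -0.0]
opening: 0.006
```

```bash
python3 -c "
from h import *
delta(W([.1,0,.122]))
for n in('scene',):
    im,d=r.snapshot(n)
    bx=(220,70,420,240)
    i=im[:,:,::-1].copy()
    cv2.polylines(i,[np.round(proj(n,W([(.091,-.0175,.16),(.091,.0175,.16)]))*8).astype(np.int32)],True,(0,0,255),1,cv2.LINE_AA,3)
    cv2.imwrite(f'pics/{n}2.png',cv2.resize(i[bx[1]:bx[3],bx[0]:bx[2]],None,fx=3.5,fy=3.5,interpolation=cv2.INTER_CUBIC))
"
```

```text
opening 0.006127777181104073 z-axis yaw vs -xv 0.08014787218700935 q [ 0.3   0.84  0.1   1.51 -0.11  0.8  -1.59] B [[0.1005 0.0012 0.1597]] F [-0.28 -0.31 -0.03]
tool delta [0.0377 0.0012 0.0005]
```

View pics/scene2.png

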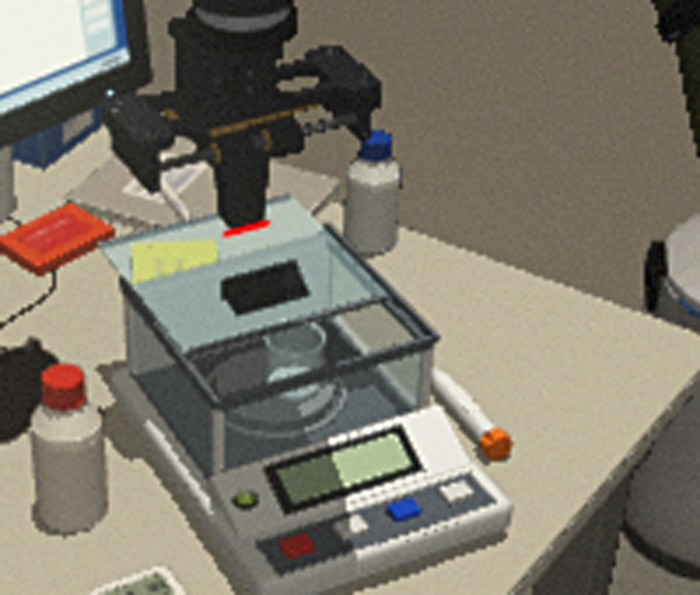

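The tip is where predicted, at the red line, and clear behind the pull. Next I'll lower it to about 6 mm above the glass.

>>> arm_command:
  plan:
    - [0,0.015,0.001,0,0]
    - [0,0.012,0,0,0]
    - [0,0.006,0,0,0]
    - [0,0.003,0,0,0]
    - [0,0,0,0,0]
    - [0,0,0,0.01,0]
    - [0,0,0,0.005,0]
    - [0,0,0,0.005,0]
    - [0,0,0,0.003,0]
    - [0,0,0,0.003,0]
    - [0,0,0,0.003,0]
    - [0,0,0,0,0]

```text
clock: 5.0
tool_pos: [0.5829, -0.2582, 0.1238]
eef_rot: [-0.688, 0.161, 0.689, 0.161]
contact_force: [1.1, 0.4, 1.3]
opening: 0.005
```

```bash
python3 -c "
from h import *
delta(W([.029,0,.122]))
for n in('scene',):
    im,d=r.snapshot(n)
    bx=(220,70,420,240)
    i=im[:,:,::-1].copy()
    cv2.imwrite(f'pics/{n}3.png',cv2.resize(i[bx[1]:bx[3],bx[0]:bx[2]],None,fx=3.5,fy=3.5,interpolation=cv2.INTER_CUBIC))
"
```

```text
opening 0.005045561228724917 z-axis yaw vs -xv -0.001659171473027306 q [ 0.29  0.85  0.09  1.63 -0.11  0.67 -1.59] B [[0.0714 0.0013 0.1238]] F [1.09 0.39 1.31]
tool delta [0.0018 0.0013 0.0424]
```

View pics/scene3.png

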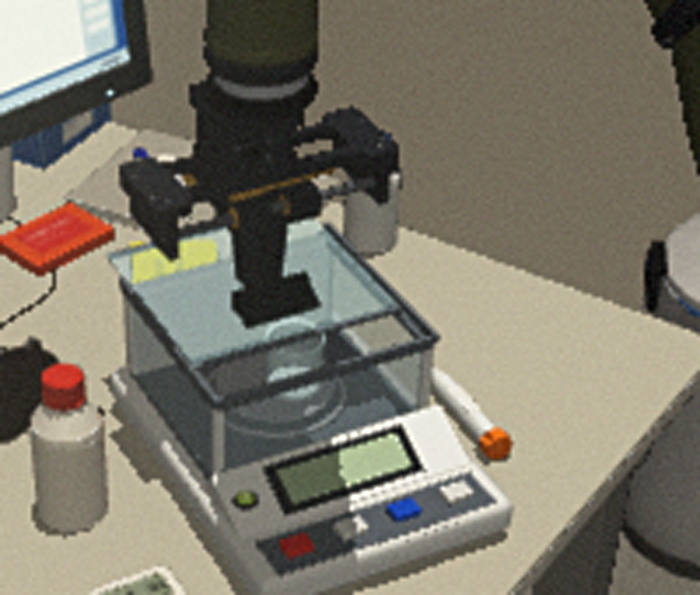

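The finger is against the pull with about 1.2 N, and the cover has already moved a little: the pull's left corner went from (222,290) to (235,300). I'll keep drawing it forward.

>>> arm_command:
  plan:
    - [0,0.0,0,0.004,0]
    - [0,0,0,0.005,0]
    - [0,0,0,0.005,0]
    - [0,0,0,0.005,0]
    - [0,0,0,0.005,0]
    - [0,0,0,0.004,0]
    - [0,0,0,0.003,0]
    - [0,0,0,0.002,0]
    - [0,0,0,0,0]

```text
clock: 6.18
tool_pos: [0.5533, -0.2436, 0.1237]
eef_rot: [-0.688, 0.161, 0.689, 0.161]
contact_force: [0.6, 0.3, 0.7]
opening: 0.011
```

```bash
python3 -c "
from h import *
delta(W([.029,0,.122]))
"
```

```text
opening 0.01135035859787556 z-axis yaw vs -xv -0.006298945196609467 q [ 0.29  0.82  0.09  1.73 -0.11  0.6  -1.59] B [[0.0383 0.0012 0.1237]] F [0.58 0.27 0.67]
tool delta [0.0017 0.0012 0.0093]
```

>>> arm_command:
  plan:
    - [0,0,0,0.002,0]
    - [0,0,0,0.002,0]
    - [0,0,0,0.0015,0]
    - [0,0,0,0.001,0]
    - [0,0,0,0,0]

```text
clock: 6.8
tool_pos: [0.5479, -0.2409, 0.1238]
eef_rot: [0.689, -0.161, -0.688, -0.161]
contact_force: [1.7, -1.0, 0.3]
opening: 0.007
```

>>> arm_command:
  plan:
    - [0,0,0,0.001,0]
    - [0,0,0,0,0]

```text
clock: 7.05
tool_pos: [0.5479, -0.2409, 0.1239]
eef_rot: [0.689, -0.161, -0.688, -0.161]
contact_force: [4.3, -2.0, -2.3]
opening: 0.003
```

>>> arm_command:
  plan:
    - [0,0,0,0.001,0]
    - [0,0,0,0,0]

```text
clock: 7.3
tool_pos: [0.5478, -0.2409, 0.1239]
eef_rot: [0.69, -0.161, -0.687, -0.161]
contact_force: [6.0, -2.8, -5.2]
opening: 0.006
```

The tip has stopped advancing and the force has risen to about 6.6 N along balance +x, so the cover looks home. I'll check it in the image.

```bash
python3 -c "
from h import *
delta(W([.029,0,.122]))
n='scene'
im,d=r.snapshot(n)
bx=(240,110,360,210)
i=im[:,:,::-1].copy()
cv2.polylines(i,[np.round(proj(n,W([(.02,-.03,.133),(.02,.03,.133)]))*8).astype(np.int32)],True,(0,0,255),1,cv2.LINE_AA,3)
cv2.imwrite(f'pics/{n}4.png',cv2.resize(i[bx[1]:bx[3],bx[0]:bx[2]],None,fx=6,fy=6,interpolation=cv2.INTER_CUBIC))
"
```

```text
opening 0.006149562244864198 z-axis yaw vs -xv -0.00032780852955550287 q [ 0.29  0.81  0.09  1.76 -0.11  0.58 -1.59] B [[0.0322 0.0013 0.1239]] F [ 5.97 -2.76 -5.23]
tool delta [0.0019 0.0013 0.0032]
```

View pics/scene4.png

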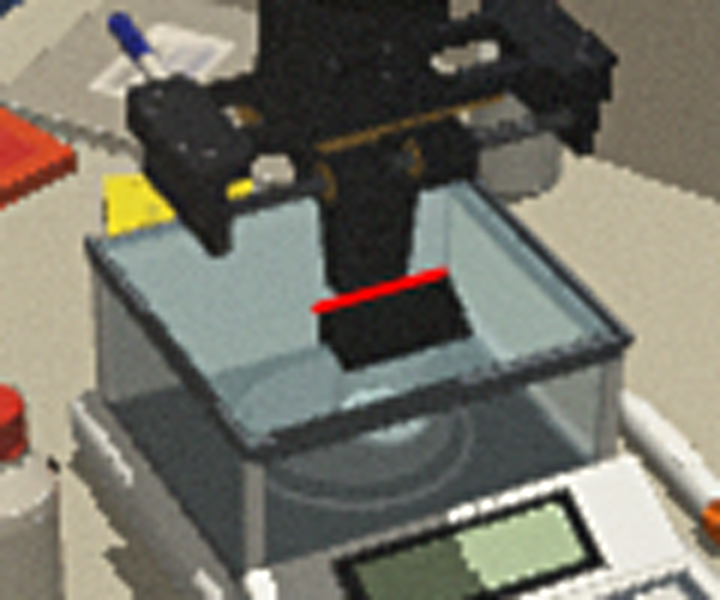

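The red line (shut position of the pull's back edge) sits on the pull, and the glass's front edge is at the bar. The cover is shut. I'll back off, rise, then go over the tare key.

>>> arm_command:
  plan:
    - [0,0,0,-0.004,0]
    - [0,0,0,-0.008,0]
    - [0,0,0,-0.008,0]
    - [0,-0.01,0,-0.002,0]
    - [0,-0.03,0,0,0]
    - [0,-0.03,0,0,0]
    - [0,-0.01,0,0,0]
    - [0,0,0,0,0]

```text
clock: 8.35
tool_pos: [0.5659, -0.2498, 0.2042]
eef_rot: [0.689, -0.161, -0.688, -0.161]
contact_force: [1.1, 0.8, -0.4]
opening: 0.005
```

```bash
python3 -c "
from h import *
delta(W([-.112,-.021,.2]))
n='scene'
im,d=r.snapshot(n)
bx=(240,110,360,210)
i=im[:,:,::-1].copy()
cv2.polylines(i,[np.round(proj(n,W([(.02,-.03,.133),(.02,.03,.133)]))*8).astype(np.int32)],True,(0,0,255),1,cv2.LINE_AA,3)
cv2.imwrite(f'pics/{n}5.png',cv2.resize(i[bx[1]:bx[3],bx[0]:bx[2]],None,fx=6,fy=6,interpolation=cv2.INTER_CUBIC))
"
```

```text
opening 0.005148324756213287 z-axis yaw vs -xv 4.6583720763544664e-05 q [ 0.28  0.72  0.11  1.63 -0.1   0.79 -1.6 ] B [[0.0523 0.0013 0.2042]] F [ 1.11  0.78 -0.41]
tool delta [0.0041 0.0223 0.1643]
```

View pics/scene5.png

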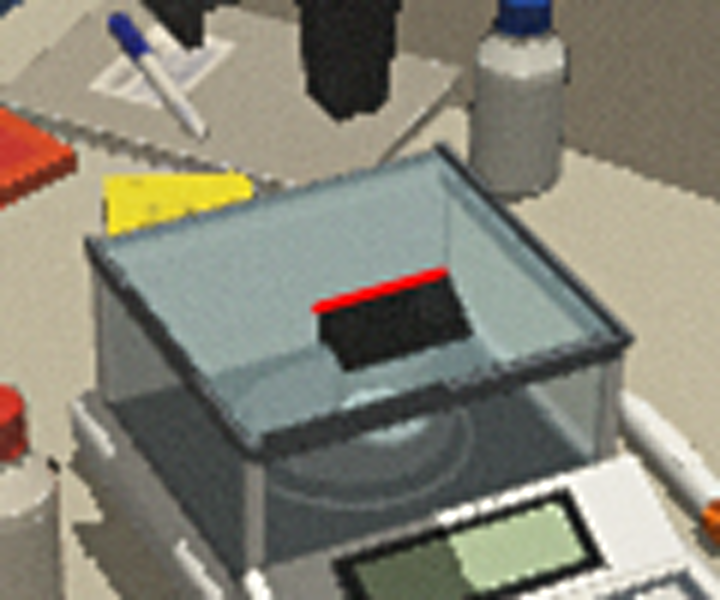

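The cover stays shut after release. Next stop is above the tare key, at z ≈ 0.2.

>>> arm_command:
  plan:
    - [0,0,0.002,0.014,0]
    - [0,0,0.004,0.03,0]
    - [0,0,0.004,0.03,0]
    - [0,0,0.004,0.03,0]
    - [0,0,0.004,0.03,0]
    - [0,0,0.003,0.02,0]
    - [0,0,0.001,0.01,0]
    - [0,0,0,0,0]
    - [0,0,0,0,0]

```text
clock: 9.52
tool_pos: [0.41, -0.197, 0.2036]
eef_rot: [0.689, -0.161, -0.688, -0.161]
contact_force: [0.8, -0.2, 0.1]
opening: 0.002
```

```bash
python3 -c "
from h import *
delta(W([-.112,-.021,.07]))
"
```

```text
opening 0.0021813980007171704 z-axis yaw vs -xv -0.014503713589949289 q [ 0.29  0.54  0.09  2.11 -0.1   0.5  -1.58] B [[-0.1108 -0.0205  0.2036]] F [ 0.8  -0.23  0.11]
tool delta [0.1336 0.0005 0.0014]
```

>>> arm_command:
  plan:
    - [0,0.02,0,0.001,0]
    - [0,0.03,0,0,0]
    - [0,0.03,0,0,0]
    - [0,0.03,0,0,0]
    - [0,0.015,0,0,0]
    - [0,0.005,0,0,0]
    - [0,0,0,0,0]

```text
clock: 10.4
tool_pos: [0.4086, -0.1965, 0.0736]
eef_rot: [0.689, -0.161, -0.688, -0.161]
contact_force: [0.2, -0.4, 0.7]
opening: 0.006
```

```bash
python3 -c "
from h import *
delta(W([-.112,-.021,.0425]))
for n in('scene','top'):
    im,d=r.snapshot(n)
    bx=(270,130,390,230) if n=='scene' else (265,190,415,310)
    i=im[:,:,::-1].copy()
    cv2.imwrite(f'pics/{n}6.png',cv2.resize(i[bx[1]:bx[3],bx[0]:bx[2]],None,fx=5,fy=5,interpolation=cv2.INTER_CUBIC))
"
```

```text
opening 0.005592915413765617 z-axis yaw vs -xv -0.0024783281784294627 q [ 0.33  0.8   0.03  2.21 -0.13  0.14 -1.55] B [[-0.1123 -0.0207  0.0736]] F [ 0.18 -0.41  0.66]
tool delta [ 0.0311  0.0003 -0.0002]
```

View pics/scene6.png

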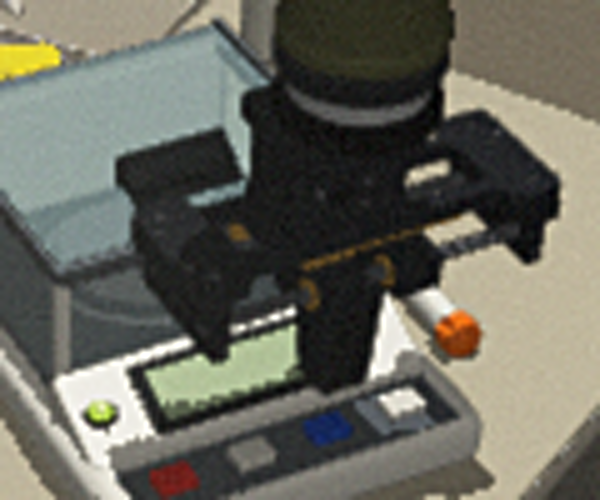

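View pics/top6.png

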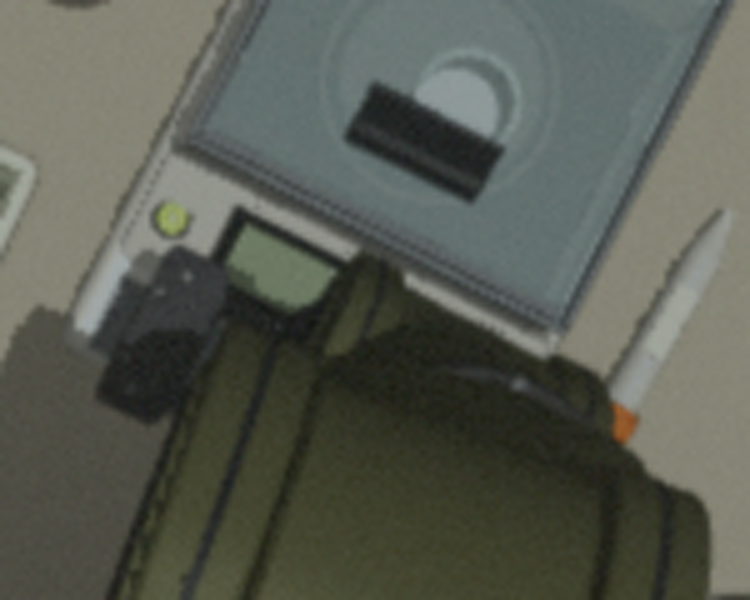

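The fingers hang over the key strip at y = key; the cover is shut. Wrist joint q6 = 0.14 is near its 0.04 limit, so I'll check reach with a quick planar fit before descending.

```bash
python3 - <<'E'
from h import *
D=np.array([[.690,1.566,.6244,.238],[.84,1.51,.6667,.1597],[.85,1.63,.6375,.1238],[.82,1.73,.6046,.1237],[.81,1.76,.5985,.1239],[.72,1.63,.6186,.2042],[.54,2.11,.4549,.2036],[.80,2.21,.4534,.0736],[.75,1.43,.668,.2387]])
A=[];b=[]
for q2,q4,rr,z in D:
    s,c=np.sin(q2),np.cos(q2);S,C=np.sin(q2+q4),np.cos(q2+q4)
    A+=[[1,0,s,c,S,C],[0,1,c,-s,C,-S]]; b+=[rr,z]
x,res,_,_=np.linalg.lstsq(np.array(A),np.array(b),rcond=None); print(x.round(3),(np.array(A)@x-b).round(4))
from scipy.optimize import fsolve
def f(q,rr,z):
    s,c=np.sin(q[0]),np.cos(q[0]);S,C=np.sin(q.sum()),np.cos(q.sum())
    return [np.dot([1,0,s,c,S,C],x)-rr,np.dot([0,1,c,-s,C,-S],x)-z]
for rr in(.4534,.458,.463):
  for z in(.0736,.0425,.0385,.037):
    q=fsolve(f,[.85,2.2],args=(rr,z)); print(rr,z,q.round(3),'q6',(3.15-q.sum()).round(3))
print(r.get_state()['q'])
E
```

```text
[ 0.008  0.017  0.562 -0.006  0.34  -0.002] [ 0.0018  0.0019 -0.0005 -0.0015 -0.0003  0.0007  0.0019 -0.001  -0.0015
 -0.0009 -0.0007  0.0009 -0.0003 -0.0013  0.0005  0.0013 -0.0008 -0.0001]
0.4534 0.0736 [0.803 2.212] q6 0.136
0.4534 0.0425 [0.872 2.22 ] q6 0.058
0.4534 0.0385 [0.881 2.221] q6 0.048
0.4534 0.037 [0.884 2.221] q6 0.045
0.458 0.0736 [0.804 2.198] q6 0.148
0.458 0.0425 [0.872 2.207] q6 0.071
0.458 0.0385 [0.881 2.207] q6 0.061
0.458 0.037 [0.885 2.208] q6 0.058
0.463 0.0736 [0.806 2.184] q6 0.16
0.463 0.0425 [0.873 2.192] q6 0.085
0.463 0.0385 [0.882 2.193] q6 0.075
0.463 0.037 [0.885 2.193] q6 0.072
[ 0.33096044  0.79570831  0.0252424   2.20604914 -0.12882808  0.13979532
 -1.55377744]
```

Reach is just enough. I'll shift 4 mm towards the back of the key for margin and descend to just above it.

>>> arm_command:
  plan:
    - [0,0.006,0,-0.002,0]
    - [0,0.008,0,-0.002,0]
    - [0,0.006,0,0,0]
    - [0,0.004,0,0,0]
    - [0,0.002,0,0,0]
    - [0,0,0,0,0]

```text
clock: 11.25
tool_pos: [0.4116, -0.198, 0.0476]
eef_rot: [-0.688, 0.161, 0.689, 0.161]
contact_force: [-0.7, -0.5, 0.6]
opening: 0.007
```

```bash
python3 -c "
from h import *
delta(W([-.109,-.021,.0425]))
n='scene'
im,d=r.snapshot(n)
bx=(270,130,390,230)
cv2.imwrite(f'pics/{n}7.png',cv2.resize(im[bx[1]:bx[3],bx[0]:bx[2],::-1],None,fx=5,fy=5,interpolation=cv2.INTER_CUBIC))
"
```

```text
opening 0.007373591553014455 z-axis yaw vs -xv 0.0003752293681438003 q [ 0.34  0.85  0.01  2.2  -0.13  0.09 -1.55] B [[-0.1089 -0.0207  0.0476]] F [-0.68 -0.5   0.6 ]
tool delta [0.0051 0.0003 0.0001]
```

View pics/scene7.png

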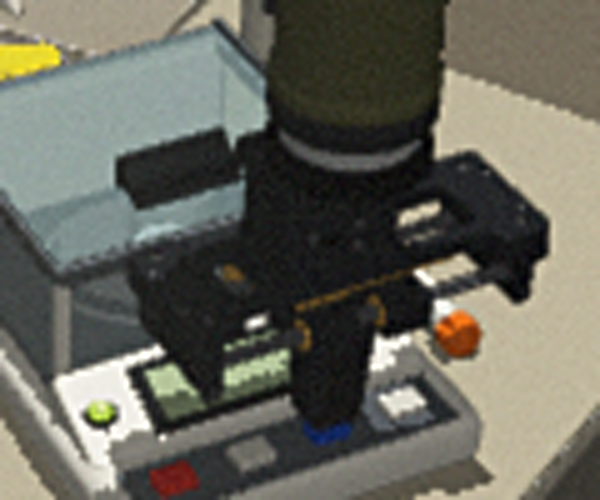

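The tip is centred left to right on the blue key at (327,430), with the key's front edge showing. Now I'll press in small steps.

>>> arm_command:
  plan:
    - [0,0.003,0,0,0]
    - [0,0.002,0,0,0]
    - [0,0.001,0,0,0]
    - [0,0.001,0,0,0]
    - [0,0.001,0,0,0]
    - [0,0,0,0,0]

```text
clock: 12.05
tool_pos: [0.4117, -0.1981, 0.0398]
eef_rot: [0.689, -0.161, -0.688, -0.161]
contact_force: [-0.2, -0.1, 3.7]
opening: 0.007
```

>>> arm_command:
  plan:
    - [0,0.001,0,0,0]
    - [0,0.001,0,0,0]
    - [0,0,0,0,0]

```text
clock: 12.42
tool_pos: [0.4118, -0.1981, 0.0385]
eef_rot: [0.689, -0.161, -0.688, -0.161]
contact_force: [-1.2, 1.8, 13.6]
opening: 0.005
```

z = 0.0385 with the force jumping to 13.6 N means the key is at its bottom stop. I'll ease off and rise straight up.

>>> arm_command:
  plan:
    - [0,-0.001,0,0,0]
    - [0,-0.001,0,0,0]
    - [0,-0.003,0,0,0]
    - [0,-0.005,0,0,0]
    - [0,-0.015,0,0,0]
    - [0,-0.03,0,0,0]
    - [0,-0.03,0,0,0]
    - [0,-0.03,0,0,0]
    - [0,-0.03,0,0,0]
    - [0,-0.02,0,0,0]
    - [0,0,0,0,0]
    - [0,0,0,0,0]

```text
clock: 13.92
tool_pos: [0.4112, -0.1978, 0.2024]
eef_rot: [-0.688, 0.161, 0.689, 0.161]
contact_force: [-0.0, 0.1, -0.7]
opening: 0.008
```

```bash
python3 -c "
from h import *
delta(W([-.109,-.021,.2]))
n='scene'
im,d=r.snapshot(n)
cv2.imwrite(f'pics/{n}8.png',cv2.resize(im[100:290,200:420,::-1],None,fx=3,fy=3,interpolation=cv2.INTER_CUBIC))
"
```

```text
opening 0.007936589130617575 z-axis yaw vs -xv -0.010296673946992007 q [ 0.28  0.54  0.1   2.11 -0.11  0.5  -1.57] B [[-0.1094 -0.0207  0.2024]] F [-0.01  0.08 -0.69]
tool delta [ 0.0024  0.0003 -0.0004]
```

View pics/scene8.png

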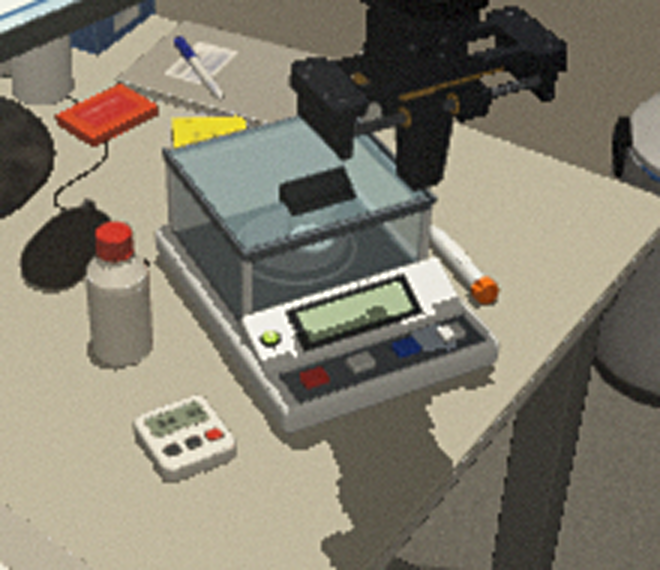

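The cover is shut, all the keys look up, and the beaker, bottle, timer and tube look where they were. The arm is clear, so I'm handing in.

```bash
python3 -c "
from plant import r
print(r.finish_job())"
```

```text
the job is handed in; nothing more can be done
None
```

I slid the glass cover shut by its pull, then pressed the blue tare key once and let it come back up. I handed the job in at about 14 s of the 40 s allowed, and no verdict was reported.

- **Cover:** I drew it forward with the shut fingertips until it stopped at about 6.6 N against the front bar. The picture after I let go showed the pull at its computed shut position. The fingertip stopped about 3 mm short of where I had predicted. I put that down to finger thickness and calibration, because the force and the picture both say the cover is shut.
- **Tare key:** I pressed it down to a tip height of 38.5 mm, which is its full 4 mm travel. The force peaked at 13.6 N at the bottom stop, under the 25 N limit but well above the 4 N the key needs.
- **Last check:** the final picture shows the cover shut and the keys up. Beaker, bottle, timer and tube look unmoved, and the arm is 16 cm above the keys touching nothing. I judged these by eye and did not measure them. The notebook and its pen were outside that picture, but the arm never went near them.
- **Disagreement:** the two cameras placed the key about 3 mm apart, so I used the average.

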